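Clamp a tea box in the notched box clamp

TASK

Clamp the tea box in the box clamp: lift the carriage's release bar and, holding it up, slide the carriage towards the fence until the box stands square against the fence and the carriage's sprung plate is pushed well in, without crushing the box. Then let go of the bar so that it drops fully into a notch and the box stays clamped; leave the other things on the table alone.

Things in the scene. Friction and masses are not known exactly. Their poses are not given: they have to be found in the camera images.
- jig: the box clamp, fixed on the table: an aluminium bed 210 (its x) by 460 (its y) by 20 mm high, with two low rails, 8 mm high, at x = +-69 mm. Origin: centre of its underside. Everything on it slides along its y axis; the carriage stands at the -y end, the fence at the +y end.
- fence_nominal (a point): a mark on the bed's top, on its centre line, under the nominal face of the fence. The fence is a fixed grey steel angle, 126 mm wide, 75 mm high above the bed; it faces -y. Its true face is up to 20 mm to either side of this mark along y: it has been reset and is not measured, so feel for it (or look).
- first_tooth (a point): top of the first tooth of the dark notched strip on the bed, which runs along +y from here, at x = 85 mm of the clamp: 16 teeth, 4 mm thick and 11 mm high, every 10 mm. On the -y side of this tooth is a plain gap 73 mm long, where the carriage is parked.
- carriage: the painted grey carriage, 150 (x) by 64 (y) mm, top 88 mm above the table. It slides along the clamp's y axis, +y towards the fence; that takes 1 N plus 60 N per m/s. Origin: on the clamp's centre line at table height, midway along the carriage (the release bar and its blade are at the same y); axes as the clamp's.
- plate_home (a point): centre of the front face of the carriage's sprung steel plate when it is free (45 mm ahead of the carriage's origin; fixed to the carriage). The plate, 96 wide, 58 high, yields from 3 N on, 1.25 mm per further newton, to a hard stop after 16 mm (16 N). Push it in 11 mm or more (12 N): the drop into a notch gives back up to 10 mm. More than 24 N crushes the box.
- release_bar (a joint): height of the release bar in m: 0 = down, blade fully in a notch or the parking gap; about 0.009 when it lies on a tooth; above 0.0105 it slides freely over the teeth; stop at 0.018. It is pressed down with 5 N at 0, 8.6 N at the stop. Down, it holds the carriage (2 mm play in a notch). Once let go, the pressed plate drives the carriage back until the blade drops in.
- bar_grip (a point): centre of the release bar's black crossbar, the part to take: 150 mm long along the clamp's x, 14 mm thick (along y), 14 mm high, 135 mm above the table when down; it rises and travels with the bar. 40 mm free below, free on both y sides; a leg joins it near each end, 66 mm either side of this point.
- box: the closed cardboard tea box, loose on the bed between plate and fence, 100 (x) by 70 (y) by 85 mm high, about 0.2 kg; origin: centre of its underside. It starts a little askew and clear of both plate and fence.
- tea_tin: bystander: an upright metal tin, 76 mm across, 110 mm high, standing on the table; origin: centre of its underside
- packets: bystander: a green packet 110 by 70 by 50 mm high lying on the table; origin: centre of its underside
- tape_stand: bystander: a black tape dispenser with roll, 150 by 60 by 94 mm high, on the table; origin: centre of its underside
Mind the look-alikes: they are no part of the job. Leave any yellow look-alike of the box alone.

How it is judged:
On the way, in this order (a step that is already met when the one before it is completed fails the run):
1. the release bar is lifted clear of the teeth (value of joint release_bar above 0.0095 m), for 0.2 s.
2. with the bar still up, the carriage's plate is pushed well in against the box (contact force between carriage and box above 8 N and value of joint release_bar above 0.0075 m), for 0.1 s.
At the end, for the whole second after the job is handed in: The release bar is down in a notch (within 3 mm of fully down), the carriage past the parking gap, its plate still pressing on the box with more than 2.5 N, the box upright and square to the clamp within 0.06 rad, box and carriage at rest (value of joint release_bar below 0.003 m and contact force between carriage and box above 2.5 N and y of carriage in the frame of jig above -0.07 m and angle between the y axis of box and the y axis of jig, either way round below 0.06 rad and angle between box's own z axis and vertical below 0.06 rad and linear speed of each of box, carriage below 0.01 m/s); the robot touches nothing.
It fails at once if the box is crushed: the carriage or its plate pushes on it with more than 24 N (contact force between carriage and box above 24 N).
It fails at once if the tea tin, the packet or the tape dispenser is moved by more than 20 mm (distance of any of tea_tin, packets, tape_stand from where it was at the start of the episode above 0.02 m).
It also fails if it takes over 58 s, if anything falls off the work surface, if the arm or the gripper's body presses on something with over 40 N, if the wrist force passes 120 N, or if a joint passes its speed limit or range.

ROBOT

A 6-joint arm with a two-finger parallel gripper is mounted at the origin on the work surface. World frame = base frame: x ahead of the robot, y to its left, z up, the work surface at z = 0. Lengths are in m, angles in rad, forces in N, time in s.
With the tool pointing down it reaches from about 0.425 to 0.95 m from the base axis. Payload 3.5 kg.
Tool frame: the origin (TCP) lies on the front face of the gripper's body, between the roots of the fingers; the fingertips stand 73 mm ahead of it and the grasp point (between the pads) lies 54 mm ahead of it (ctrl.tcp_to_grasp is the distance from the TCP to the grasp point, in m); x points along the fingers, y is the direction in which the jaws open and shut, and the axes are right-handed (so a half turn about x gives the same grasp; the last joint's range is limited). The gripper opens to 85 mm and grips with 20 to 120 N. Pads are 22 mm wide; open, the fingers measure 114 mm over their backs; the gripper's body (76 mm by 85 mm) begins 54 mm behind the grasp point. The pads swing forward as they close: fully open they stand 13 mm farther back than shut.
Start: joints at [1.112, 0.286, 1.577, -0, 1.279, -0.15], TCP at [0.205, 0.643, 0.304] pointing down, gripper open.
Joint ranges: [-2.77, 2.77], [-0.9, 2.22], [0.21, 2.48], [-1.53, 4.67], [0.24, 2.81], [-2.84, 2.84]. Speed limits (rad/s): [2.79, 2.79, 3.14, 3.14, 3.14, 3.14].

INTERFACE

Orientations are given as a unit quaternion [w, x, y, z].
In Python, from cell import ctrl gives the robot as it stands.
- The arm moves only by the tool servo_tool, never from a script. Its argument "commands" is one flat list of numbers, 7 for each row, row after row: the turn, a rotation vector about the tool's x, y, z in rad, then the shift along the tool's x, y, z in m, then the finger opening in m, from 0 to 0.0854. A call has exactly 8 rows; each row shifts and turns the commanded pose from where the row before left it, along the tool's axes as they then stand; what a row does not reach is not made up. A row lasts 1/10 s, in which the tool goes at most 50 mm and 8.59 degrees, less where a joint would pass 70% of its speed; a pose out of reach is approached as far as the arm can. A call is refused whole if a number of a shift passes 0.05 or a number of a turn 0.15, either way. A call with a gripper value outside its range is refused whole. The fingers move at their own pace and stop on an object; "squeeze" is the grip in N (left out, the last holds). Time passes only in rows, so rows that do not move let the fingers close, or fill a call up. It gives the time, the measured TCP pose, the force and the opening at its end, in the units of the state.
- ctrl.get_state(): the state, without advancing time (a new reading comes with each control period).
- ctrl.snapshot(name): name is "scene" or "top" or "wrist"; returns (picture, depth): 400x640x3 uint8, red, green, blue; 400x640 float32, m along the optical axis (not along the pixel's ray), 0 where there is no reading.
- ctrl.calibration(name): a dict with "mtx" (3x3 intrinsics, pixels), "rvec" (rotation vector, rad) and "tvec" (3), from world to camera coordinates, as OpenCV has them; the wrist camera has in their place "hand_eye" (4x4, takes a point from camera to tool coordinates, whose origin is the TCP and whose axes are the tool frame's). Camera axes: x right, y down, z forward; pixel columns grow to the right and rows downward; lengths in m; the calibration is good to about 2 mm. The wrist camera is an equidistant fisheye: a pixel r from the principal point sees the ray r / f radians off the axis. A picture is of the moment at which its call begins: read the wrist's pose just before it. calibration takes no time and is no camera call.
- ctrl.job_done(): hands the job in, once; it reports no verdict.
The state is a dict: "time": time; "q": joint angles; "joint_velocities": joint speeds; "tau": joint torques, N m; "position": TCP position; "tcp_rot": TCP orientation; "force": force on the tool from outside, world axes, zero at the start; "wrist_torque": the same for the moment, N m; "opening": finger opening in m.
Only numpy, scipy, OpenCV 4.12 (cv2) and the standard library are available. Lean on these libraries where they do the work, as an engineer would, in place of code of your own. Each camera call takes 0.05 s, during which the arm holds its last target.

## Working session

There is one attempt and no reset: what is moved stays moved. The work goes in short steps, Python scripts to look and compute and a tool call to move; the robot and the scene stay as the last step left them, time stands still between calls to the robot, and variables do not carry over. Pictures are saved under pics/ and viewed, and the job is handed in when it is done.

Besides the shell and the picture viewer there is one more tool, called as name(argument=value, ...), one argument or row to a line, values as JSON. servo_tool: Moves the arm, as the interface text tells. Its arguments: {"type":"object","properties":{"commands":{"type":"array"},"squeeze":{"type":"number"}},"required":["commands"]}

```bash
ls; mkdir -p pics
python3 - <<'E'
from cell import ctrl
import cv2,numpy as np
s=ctrl.get_state(); print({k:np.round(v,3).tolist() for k,v in s.items()})
for n in ["scene","top"]:
    p,d=ctrl.snapshot(n); np.save(f"{n}_d.npy",d); cv2.imwrite(f"pics/{n}0.png",p[:,:,::-1]); c=ctrl.calibration(n); print(n,c)
print(ctrl.calibration("wrist"), ctrl.tcp_to_grasp)
E
```

```text
pics
{'time': 0.0, 'q': [1.112, 0.287, 1.578, -0.0, 1.279, -0.15], 'joint_velocities': [0.001, 0.001, 0.0, 0.0, -0.002, -0.0], 'tau': [0.001, -40.598, -29.263, 0.0, 0.006, 0.0], 'position': [0.205, 0.643, 0.302], 'tcp_rot': [0.698, 0.108, 0.699, -0.11], 'force': [-0.177, -0.049, -0.256], 'wrist_torque': [-0.036, 0.039, 0.004], 'opening': 0.085}
scene {'mtx': array([[452.66585331,   0.        , 312.58867079],
       [  0.        , 452.66585331, 197.041088  ],
       [  0.        ,   0.        ,   1.        ]]), 'rvec': array([ 1.06859718,  2.54978176, -0.87248004]), 'tvec': array([ 0.3476187 , -0.25814969,  1.61346284])}
top {'mtx': array([[469.2047555 ,   0.        , 321.25146245],
       [  0.        , 469.2047555 , 198.01861941],
       [  0.        ,   0.        ,   1.        ]]), 'rvec': array([ 2.07082237, -2.13967559,  0.2314869 ]), 'tvec': array([0.05624171, 0.53670215, 1.62008612])}
{'mtx': array([[309.70691629,   0.        , 319.46768328],
       [  0.        , 309.70691629, 198.96423772],
       [  0.        ,   0.        ,   1.        ]]), 'hand_eye': array([[ 2.61037218e-04, -3.07452773e-01,  9.51563305e-01,
        -7.03128202e-02],
       [ 9.99999890e-01, -2.90602817e-04, -3.68219150e-04,
        -1.17327319e-04],
       [ 3.89736976e-04,  9.51563297e-01,  3.07452664e-01,
        -7.95619590e-02],
       [ 0.00000000e+00,  0.00000000e+00,  0.00000000e+00,
         1.00000000e+00]])} 0.0539
```

View pics/scene0.png

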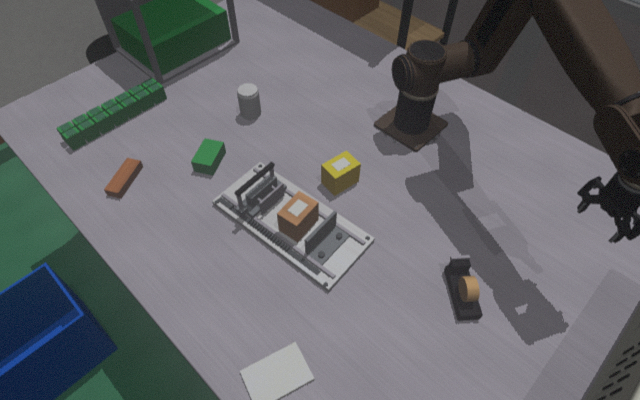

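View pics/top0.png

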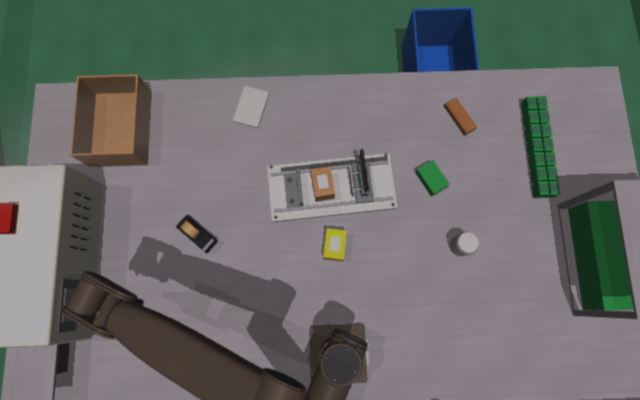

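The scene picture shows the clamp with the brown box on its bed (298,215), the bar's black crossbar (255,183), the fence (322,235), the notched strip on the far side, and a yellow look-alike box off the bed (340,172). In the top picture the crossbar is at (364,172), the box at (322,183), the fence at (292,188), the packet at (432,177), the tin at (467,243), the tape at (197,232) and the yellow box at (335,244). I'll enlarge the clamp next.

Run:
```python
import cv2
p=cv2.imread("pics/top0.png")[135:235,255:410]; cv2.imwrite("pics/topc.png",cv2.resize(p,None,fx=5,fy=5,interpolation=cv2.INTER_CUBIC))
p=cv2.imread("pics/scene0.png")[145:295,200:385]; cv2.imwrite("pics/scenec.png",cv2.resize(p,None,fx=4,fy=4,interpolation=cv2.INTER_CUBIC))
```

```text
(no output)
```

View pics/topc.png

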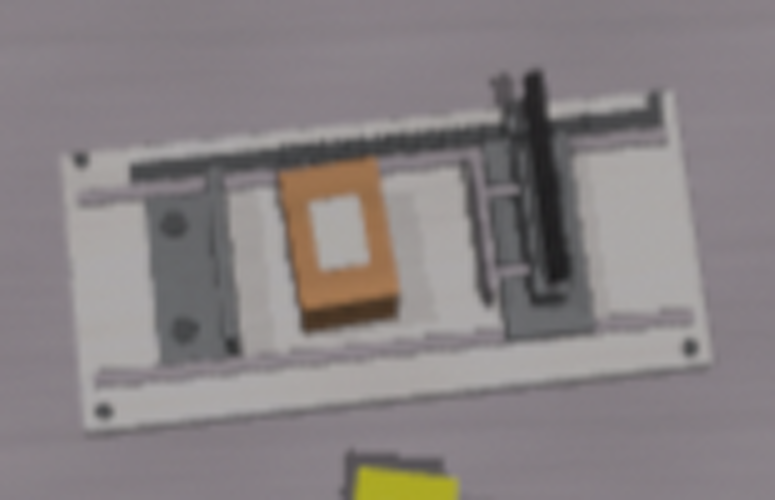

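View pics/scenec.png

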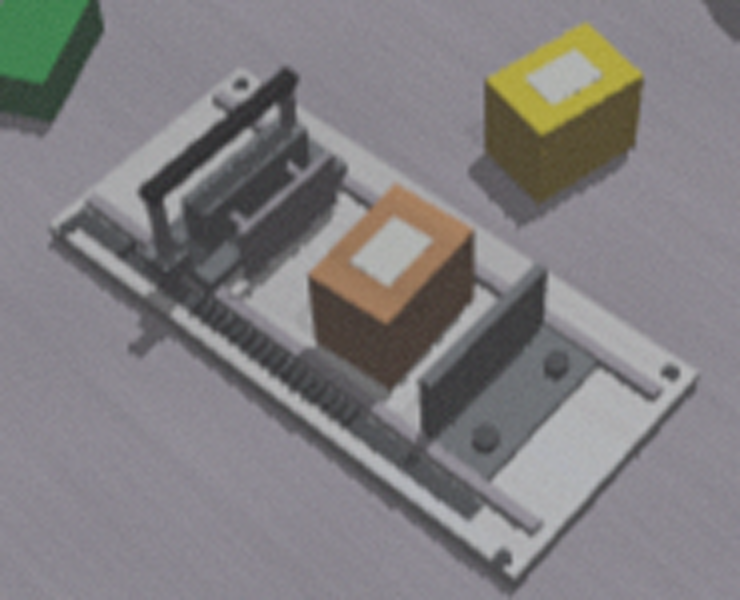

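```bash
cat > h.py <<'E'
import cv2,numpy as np
from cell import ctrl
def bp(name,uv,z):
    c=ctrl.calibration(name); R,_=cv2.Rodrigues(c["rvec"]); o=-R.T@c["tvec"]
    uv=np.atleast_2d(np.array(uv,float)); n=cv2.undistortPoints(uv[:,None],c["mtx"],None)[:,0]
    d=np.c_[n,np.ones(len(n))]@R; return o+d*((z-o[2])/d[:,2])[:,None]
E
python3 - <<'E'
from h import *
T=lambda a:np.array(a)/5+[255,135]-0.4
S=lambda a:np.array(a)/4+[200,145]-0.4
np.set_printoptions(precision=4,suppress=True)
c=bp("top",T([(62,155),(672,92),(712,365),(88,432)]),.02)
print(c); cs=bp("scene",S([(515,580),(50,225),(245,75),(697,375)]),.02);print(cs)
for C in (c,cs):
    print("ctr",C.mean(0)); 
    ey=(C[0]-C[1]+C[3]-C[2])[:2]; print("len",np.linalg.norm(ey)/2,"yaw",np.degrees(np.arctan2(-ey[0],ey[1])), "wid",np.linalg.norm((C[0]-C[3])[:2]))
    ctr=C.mean(0)[:2]; ey/=np.linalg.norm(ey); ex=np.array([ey[1],-ey[0]])
    f=lambda P:np.c_[(P[:,:2]-ctr)@ex,(P[:,:2]-ctr)@ey]
    b=bp("top",T([(533,72),(558,280)]),.142); print("bar top",b,f(b))
    b=bp("scene",S([(148,190),(290,73)]),.142); print("bar scene",b,f(b))
    print("fence top",f(bp("top",T([(213,165),(233,350)]),.09)), "sc", f(bp("scene",S([(425,385),(543,270)]),.095)))
    print("box top",f(bp("top",T([(280,170),(376,157),(398,292),(303,308)]),.105)),"sc",f(bp("scene",S([(310,275),(398,186),(473,235),(390,322)]),.105)))
E
```

```text
[[ 0.6773  0.2364  0.02  ]
 [ 0.7111 -0.2204  0.02  ]
 [ 0.5021 -0.2363  0.02  ]
 [ 0.4675  0.2191  0.02  ]]
[[ 0.6771  0.2396  0.02  ]
 [ 0.7112 -0.2184  0.02  ]
 [ 0.5049 -0.2272  0.02  ]
 [ 0.4691  0.2224  0.02  ]]
ctr [ 0.5895 -0.0003  0.02  ]
len 0.45739737521738344 yaw 4.285507510121069 wid 0.21044724085984995
bar top [[ 0.6898 -0.1055  0.142 ]
 [ 0.5406 -0.115   0.142 ]] [[ 0.0921 -0.1124]
 [-0.0573 -0.1107]]
bar scene [[ 0.6863 -0.1043  0.142 ]
 [ 0.5448 -0.1144  0.142 ]] [[ 0.0888 -0.1109]
 [-0.0531 -0.1104]]
fence top [[ 0.0646  0.1167]
 [-0.0709  0.1156]] sc [[ 0.0634  0.1192]
 [-0.0611  0.1204]]
box top [[ 0.0514  0.0696]
 [ 0.0536  0.0012]
 [-0.0454 -0.0032]
 [-0.0496  0.0639]] sc [[ 0.0517  0.0041]
 [-0.0463 -0.0012]
 [-0.0473  0.0682]
 [ 0.0454  0.0724]]
ctr [0.5906 0.0041 0.02  ]
len 0.45514127315858144 yaw 4.40511624706991 wid 0.2086875101334719
bar top [[ 0.6898 -0.1055  0.142 ]
 [ 0.5406 -0.115   0.142 ]] [[ 0.0905 -0.1169]
 [-0.0589 -0.1149]]
bar scene [[ 0.6863 -0.1043  0.142 ]
 [ 0.5448 -0.1144  0.142 ]] [[ 0.0871 -0.1154]
 [-0.0547 -0.1146]]
fence top [[ 0.0635  0.1122]
 [-0.0721  0.1115]] sc [[ 0.0622  0.1147]
 [-0.0622  0.1162]]
box top [[ 0.0502  0.0652]
 [ 0.0522 -0.0032]
 [-0.0468 -0.0074]
 [-0.0509  0.0597]] sc [[ 0.0503 -0.0003]
 [-0.0477 -0.0054]
 [-0.0485  0.064 ]
 [ 0.0441  0.068 ]]
```

```bash
cat >> h.py <<'E'
from scipy.spatial.transform import Rotation as Ro
YAW=np.radians(4.3)
EY=np.array([-np.sin(YAW),np.cos(YAW),0]);EX=np.array([np.cos(YAW),np.sin(YAW),0]);C0=np.array([.590,.002,0])
def rot(s=1):
    x=np.array([0,0,-1.]); y=s*EY; return Ro.from_matrix(np.c_[x,y,np.cross(x,y)])
def cur(st=None):
    s=st or ctrl.get_state(); q=s["tcp_rot"]; return s,np.array(s["position"]),Ro.from_quat([*q[1:],q[0]])
def plan(p,R):
    s,p0,R0=cur(); print("t",s["time"],"rotvec",np.round((R0.inv()*R).as_rotvec(),4),"shift@now",np.round(R0.inv().apply(p-p0),4),"shift in target axes",np.round(R.inv().apply(p-p0),4))
E
python3 - <<'E'
from h import *
s,p,R=cur(); print(R.as_matrix().round(3))
for s in (1,-1): plan(np.array([.615,-.110,.30]),rot(s))
E
```

```text
[[-0.001  0.304  0.953]
 [-0.002  0.953 -0.304]
 [-1.    -0.002 -0.   ]]
t 0.1 rotvec [-0.3838 -0.0007  0.0021] shift@now [ 0.0037 -0.5925  0.6194] shift in target axes [ 0.0026 -0.7813  0.3525]
t 0.1 rotvec [2.7578e+00 2.9000e-03 1.0000e-03] shift@now [ 0.0037 -0.5925  0.6194] shift in target axes [ 0.0026  0.7813 -0.3525]
```

servo_tool(
  commands=[-0.128, 0, 0, 0, 0, 0, 0.085, -0.128, 0, 0, 0, 0, 0, 0.085, -0.128, 0, 0, 0, 0, 0, 0.085, 0, 0, 0, 0, -0.038, 0.017, 0.085, 0, 0, 0, 0, -0.038, 0.017, 0.085, 0, 0, 0, 0, -0.038, 0.017, 0.085, 0, 0, 0, 0, -0.038, 0.017, 0.085, 0, 0, 0, 0, -0.038, 0.017, 0.085],
)

```text
time: 0.9
position: [0.3044, 0.4583, 0.3033]
tcp_rot: [0.706, -0.027, 0.707, 0.026]
force: [0.3, 0.8, -0.6]
opening: 0.0849
```

servo_tool(
  commands=[0, 0, 0, 0, -0.042, 0.019, 0.07, 0, 0, 0, 0, -0.042, 0.019, 0.06, 0, 0, 0, 0, -0.042, 0.019, 0.06, 0, 0, 0, 0, -0.042, 0.019, 0.06, 0, 0, 0, 0, -0.042, 0.019, 0.06, 0, 0, 0, 0, -0.042, 0.019, 0.06, 0, 0, 0, 0, -0.042, 0.019, 0.06, 0, 0, 0, 0, -0.042, 0.019, 0.06],
)

```text
time: 1.7
position: [0.4812, 0.1346, 0.3036]
tcp_rot: [0.706, -0.026, 0.707, 0.027]
force: [-0.8, 0.1, 0.2]
opening: 0.0599
```

Run:
```python
from h import *
plan(np.array([.615,-.110,.30]),rot(1))
```

```text
t 1.7 rotvec [ 0.     -0.0003 -0.0002] shift@now [ 0.0035 -0.2539  0.115 ] shift in target axes [ 0.0036 -0.2539  0.1151]
```

servo_tool(
  commands=[0, 0, 0, 0, -0.035, 0.0165, 0.06, 0, 0, 0, 0, -0.035, 0.0165, 0.06, 0, 0, 0, 0, -0.035, 0.0165, 0.06, 0, 0, 0, 0, -0.035, 0.0165, 0.06, 0, 0, 0, 0, -0.035, 0.0165, 0.06, 0, 0, 0, 0, -0.035, 0.0165, 0.06, 0, 0, 0, 0, -0.03, 0.012, 0.06, 0, 0, 0, 0, 0, 0, 0.06],
)

```text
time: 2.5
position: [0.6105, -0.0981, 0.3031]
tcp_rot: [0.706, -0.025, 0.707, 0.025]
force: [0.1, 0.7, -0.1]
opening: 0.06
```

Run:
```python
from h import *
plan(np.array([.615,-.110,.19]),rot(1))
p,d=ctrl.snapshot("wrist"); np.save("w_d.npy",d); cv2.imwrite("pics/w1.png",p[:,:,::-1])
p,d=ctrl.snapshot("scene"); cv2.imwrite("pics/s1.png",cv2.resize(p[100:300,180:420,::-1],None,fx=3,fy=3))
```

```text
t 2.5 rotvec [-0.0038 -0.0006  0.0007] shift@now [ 0.1131 -0.0121  0.0037] shift in target axes [ 0.1131 -0.0122  0.0036]
```

View pics/w1.png

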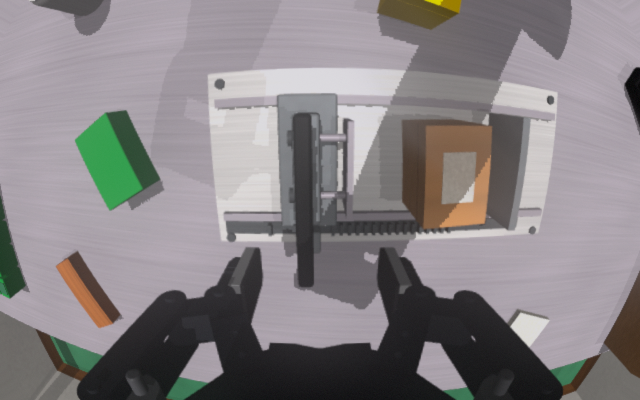

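View pics/s1.png

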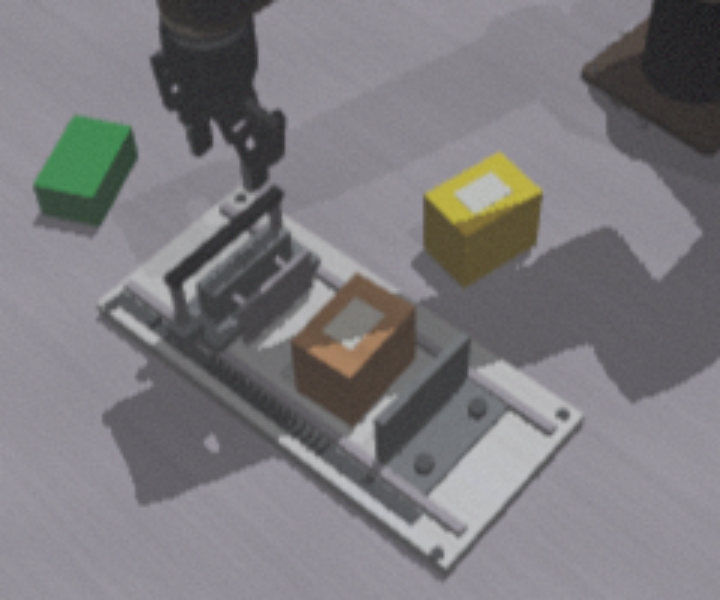

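The wrist view shows the black bar from (304,115) to (306,285), the plate at (348,165), the brown box top (400–490,122–225), and the fence at (508,170). I'll measure these with the wrist camera.

```bash
cat >> h.py <<'E'
def wr(uv,z,st=None):
    s,p,R=cur(st); c=ctrl.calibration("wrist"); H=c["hand_eye"]
    n=cv2.fisheye.undistortPoints(np.array(uv,float)[:,None],c["mtx"],np.zeros(4))[:,0]
    d=R.apply(np.c_[n,np.ones(len(n))]@H[:3,:3].T); o=p+R.apply(H[:3,3])
    return o+d*((z-o[2])/d[:,2])[:,None]
def fr(P): P=np.atleast_2d(P)-C0; return np.c_[P@EX,P@EY]
E
python3 - <<'E'
from h import *
np.set_printoptions(precision=4,suppress=True)
b=wr([(304,115),(306,285)],.142); print(b,b.mean(0),fr(b))
c=wr([(532,240),(222,242),(208,74),(557,93)],.02);print("bed",c,fr(c),c.mean(0)); e=(c[0]-c[1]+c[3]-c[2]);print(np.degrees(np.arctan2(-e[0],e[1])))
print("fence top edges near-side",fr(wr([(491,114),(513,229)],.095)),fr(wr([(525,114),(520,229)],.095)))
p=cv2.imread("pics/w1.png")[60:300,200:570];cv2.imwrite("pics/w1c.png",cv2.resize(p,None,fx=2.1,fy=2.1,interpolation=cv2.INTER_CUBIC))
E
```

```text
[[ 0.5401 -0.1113  0.142 ]
 [ 0.6851 -0.1011  0.142 ]] [ 0.6126 -0.1062  0.142 ] [[-0.0583 -0.1092]
 [ 0.0871 -0.11  ]]
bed [[ 0.6851  0.2352  0.02  ]
 [ 0.7116 -0.2149  0.02  ]
 [ 0.5006 -0.2325  0.02  ]
 [ 0.4649  0.2261  0.02  ]] [[ 0.1124  0.2254]
 [ 0.105  -0.2254]
 [-0.1067 -0.2272]
 [-0.108   0.2328]] [0.5906 0.0035 0.02  ]
3.9175821255983068
fence top edges near-side [[-0.0657  0.0716]
 [ 0.0583  0.122 ]] [[-0.0702  0.1158]
 [ 0.0588  0.1328]]
```

View pics/w1c.png

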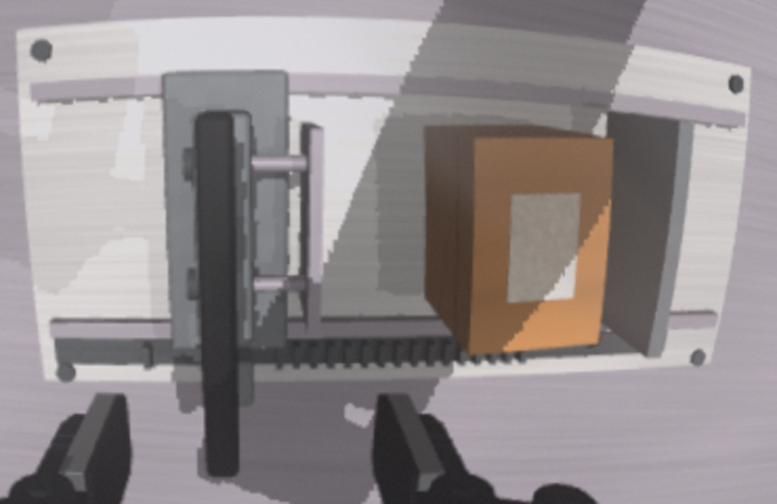

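servo_tool(
  commands=[0, 0, 0, 0.02, -0.003, 0.001, 0.06, 0, 0, 0, 0.02, -0.003, 0.001, 0.06, 0, 0, 0, 0.02, -0.003, 0.001, 0.06, 0, 0, 0, 0.02, -0.001, 0, 0.06, 0, 0, 0, 0.015, 0, 0, 0.06, 0, 0, 0, 0.012, 0, 0, 0.06, 0, 0, 0, 0.006, 0, 0, 0.06, 0, 0, 0, 0, 0, 0, 0.06],
)

```text
time: 3.4
position: [0.6131, -0.1039, 0.1902]
tcp_rot: [0.706, -0.027, 0.707, 0.027]
force: [0.5, -0.8, -0.6]
opening: 0.0602
```

Run:
```python
from h import *
plan(np.array([.614,-.108,.189]),rot(1))
p,d=ctrl.snapshot("wrist"); cv2.imwrite("pics/w2.png",p[:,:,::-1])
```

```text
t 3.4 rotvec [ 0.0006 -0.0013 -0.0006] shift@now [ 0.0012 -0.0042  0.0006] shift in target axes [ 0.0012 -0.0042  0.0006]
```

View pics/w2.png

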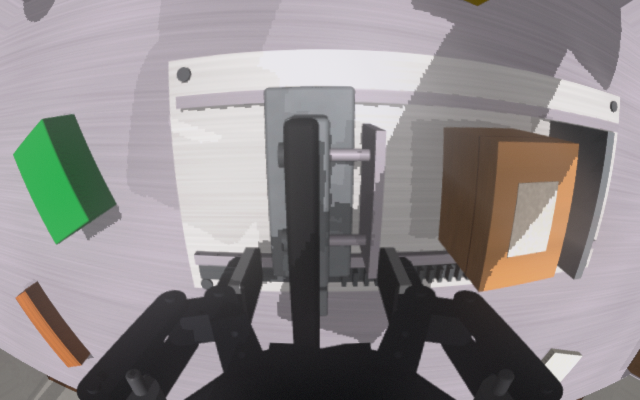

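The bar (305,300) lies between the pads, about 5 mm towards -y of their middle. I'll centre on it, then close.

servo_tool(
  commands=[0, 0, 0, 0.001, -0.003, 0, 0.06, 0, 0, 0, 0, -0.002, 0, 0.06, 0, 0, 0, 0, 0, 0, 0.04, 0, 0, 0, 0, 0, 0, 0.025, 0, 0, 0, 0, 0, 0, 0.015, 0, 0, 0, 0, 0, 0, 0.005, 0, 0, 0, 0, 0, 0, 0.0, 0, 0, 0, 0, 0, 0, 0.0],
  squeeze=60,
)

```text
time: 4.25
position: [0.6139, -0.1096, 0.1903]
tcp_rot: [0.707, -0.027, 0.707, 0.026]
force: [-0.1, -0.8, 3.5]
opening: 0.0127
```

Run:
```python
from h import *
s,p,R=cur();print(s["time"],p,s["force"],s["wrist_torque"],s["opening"])
p,d=ctrl.snapshot("wrist"); cv2.imwrite("pics/w3.png",p[:,:,::-1])
```

```text
4.25 [ 0.61389523 -0.10956028  0.19034637] [-0.08466095 -0.84226854  3.45668847] [-0.16822665  0.17677232  0.06285023] 0.012687993207317581
```

View pics/w3.png

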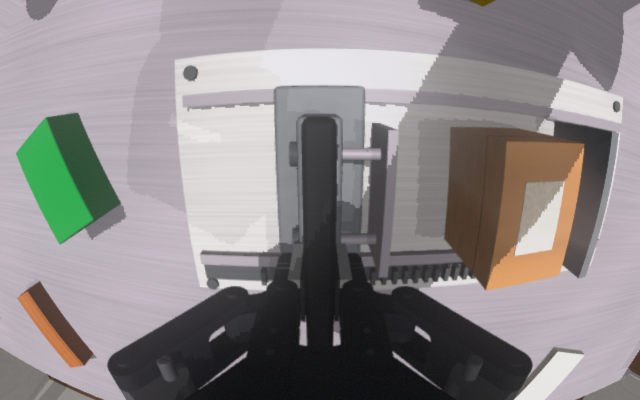

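Gripped: the pads have closed on the bar at (320,300). Now I'll lift by 14 mm.

servo_tool(
  commands=[0, 0, 0, -0.002, 0, 0, 0, 0, 0, 0, -0.002, 0, 0, 0, 0, 0, 0, -0.002, 0, 0, 0, 0, 0, 0, -0.002, 0, 0, 0, 0, 0, 0, -0.002, 0, 0, 0, 0, 0, 0, -0.002, 0, 0, 0, 0, 0, 0, -0.002, 0, 0, 0, 0, 0, 0, 0, 0, 0, 0],
)

```text
time: 5.1
position: [0.6137, -0.1091, 0.2039]
tcp_rot: [0.707, -0.026, 0.707, 0.027]
force: [3.6, 0.3, -6.4]
opening: 0.0128
```

servo_tool(
  commands=[0, 0, 0, 0, 0.004, 0, 0, 0, 0, 0, 0, 0.008, 0, 0, 0, 0, 0, 0, 0.008, 0, 0, 0, 0, 0, 0, 0.008, 0, 0, 0, 0, 0, 0, 0.008, 0, 0, 0, 0, 0, 0, 0.008, 0, 0, 0, 0, 0, 0, 0.006, 0, 0, 0, 0, 0, 0, 0.002, 0, 0],
)

```text
time: 5.9
position: [0.6097, -0.0575, 0.2038]
tcp_rot: [0.706, -0.027, 0.707, 0.026]
force: [3.6, -2.1, -7.7]
opening: 0.0131
```

Run:
```python
from h import *
s,p,R=cur();print(s["time"],p,fr(p),R.inv().apply(s["force"]),s["wrist_torque"],s["opening"])
p,d=ctrl.snapshot("wrist"); cv2.imwrite("pics/w4.png",p[:,:,::-1])
```

```text
5.9 [ 0.60967923 -0.05751099  0.20378249] [[ 0.01516178 -0.06081899]] [ 7.72757595 -2.39085884  3.42731094] [-0.30966851 -0.62751671  0.05443418] 0.013078392000991031
```

View pics/w4.png

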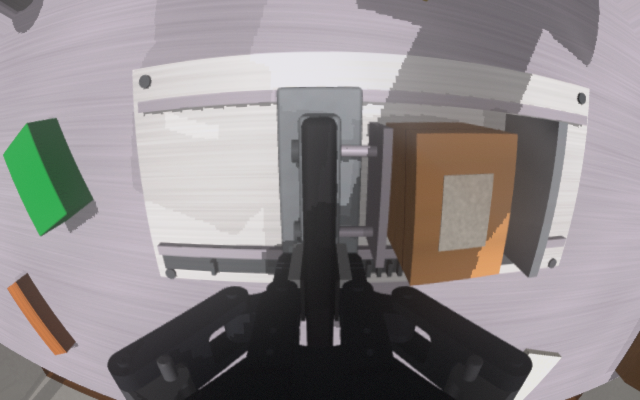

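The carriage slides with the bar up, and its plate (382,200) is nearly on the box's back face (395,200).

servo_tool(
  commands=[0, 0, 0, 0, 0.004, 0, 0, 0, 0, 0, 0, 0.006, 0, 0, 0, 0, 0, 0, 0.006, 0, 0, 0, 0, 0, 0, 0.006, 0, 0, 0, 0, 0, 0, 0.006, 0, 0, 0, 0, 0, 0, 0.006, 0, 0, 0, 0, 0, 0, 0.006, 0, 0, 0, 0, 0, 0, 0.004, 0, 0],
)

```text
time: 6.75
position: [0.6064, -0.0144, 0.2039]
tcp_rot: [0.706, -0.028, 0.707, 0.026]
force: [3.0, -4.9, -8.1]
opening: 0.0129
```

Run:
```python
from h import *
s,p,R=cur();print(s["time"],p,fr(p),R.inv().apply(s["force"]),s["wrist_torque"],s["opening"])
p,d=ctrl.snapshot("wrist"); cv2.imwrite("pics/w5.png",p[:,:,::-1])
```

```text
6.75 [ 0.60635507 -0.01444369  0.20385567] [[ 0.01507611 -0.01762369]] [ 8.14064938 -5.12845784  2.62628187] [-0.74063284 -0.50856132  0.11105793] 0.012919437891682348
```

View pics/w5.png

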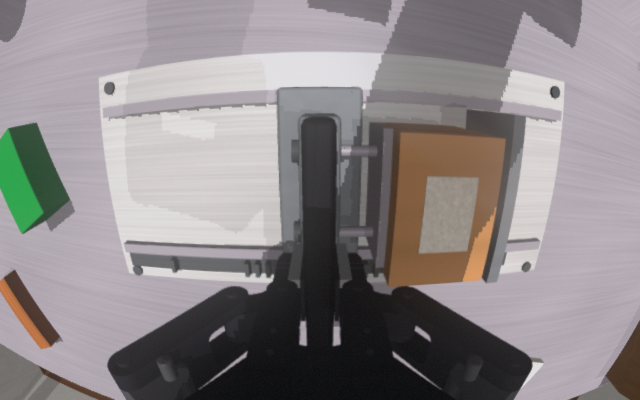

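The box (445,210) is nearly square and close to the fence. Now I'll feel for contact slowly.

servo_tool(
  commands=[0, 0, 0, 0, 0.003, 0, 0, 0, 0, 0, 0, 0.003, 0, 0, 0, 0, 0, 0, 0.003, 0, 0, 0, 0, 0, 0, 0.003, 0, 0, 0, 0, 0, 0, 0.002, 0, 0, 0, 0, 0, 0, 0, 0, 0, 0, 0, 0, 0, 0, 0, 0, 0, 0, 0, 0, 0, 0, 0],
)

```text
time: 7.6
position: [0.6053, -0.0002, 0.2037]
tcp_rot: [0.706, -0.027, 0.707, 0.026]
force: [1.3, -4.5, -7.5]
opening: 0.0131
```

Run:
```python
from h import *
s,p,R=cur();print(s["time"],p,fr(p),R.inv().apply(s["force"]),s["wrist_torque"],s["opening"])
p,d=ctrl.snapshot("wrist"); cv2.imwrite("pics/w6.png",p[:,:,::-1])
```

```text
7.6 [ 6.05260780e-01 -2.30729879e-04  2.03745709e-01] [[ 0.01505057 -0.00336868]] [ 7.55148542 -4.60885955  0.9702539 ] [-0.70396075 -0.44606041  0.08612125] 0.013067332256893327
```

View pics/w6.png

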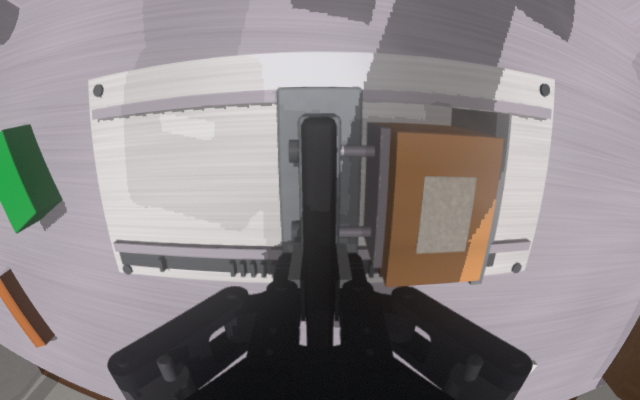

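servo_tool(
  commands=[0, 0, 0, 0, 0.001, 0, 0, 0, 0, 0, 0, 0.001, 0, 0, 0, 0, 0, 0, 0.001, 0, 0, 0, 0, 0, 0, 0.001, 0, 0, 0, 0, 0, 0, 0.001, 0, 0, 0, 0, 0, 0, 0, 0, 0, 0, 0, 0, 0, 0, 0, 0, 0, 0, 0, 0, 0, 0, 0],
)

```text
time: 8.45
position: [0.605, 0.0038, 0.2038]
tcp_rot: [0.706, -0.028, 0.707, 0.025]
force: [2.7, -7.5, -7.8]
opening: 0.0127
```

Run:
```python
from h import *
s,p,R=cur();print(s["time"],p,fr(p),R.inv().apply(s["force"]),s["wrist_torque"],s["opening"])
```

```text
8.45 [0.6049611  0.00377026 0.20384082] [[0.01505172 0.00064352]] [ 7.79209528 -7.64808917  2.16789919] [-1.10618283 -0.36210773  0.08897469] 0.012652184749934967
```

On the spring: 3 N for 4 mm. Continuing.

servo_tool(
  commands=[0, 0, 0, 0, 0.001, 0, 0, 0, 0, 0, 0, 0.001, 0, 0, 0, 0, 0, 0, 0.001, 0, 0, 0, 0, 0, 0, 0.001, 0, 0, 0, 0, 0, 0, 0.001, 0, 0, 0, 0, 0, 0, 0.001, 0, 0, 0, 0, 0, 0, 0, 0, 0, 0, 0, 0, 0, 0, 0, 0],
)

```text
time: 9.25
position: [0.6046, 0.0086, 0.2039]
tcp_rot: [0.706, -0.029, 0.707, 0.025]
force: [2.3, -10.3, -6.6]
opening: 0.0128
```

Run:
```python
from h import *
s,p,R=cur();print(s["time"],p,fr(p),R.inv().apply(s["force"]),s["wrist_torque"],s["opening"])
p,d=ctrl.snapshot("wrist"); cv2.imwrite("pics/w7.png",p[:,:,::-1])
```

```text
9.25 [0.60457693 0.00857689 0.20391304] [[0.01502902 0.00546541]] [  6.64824499 -10.41040569   1.55474203] [-1.65294622 -0.39608681  0.01945215] 0.012809868796080091
```

View pics/w7.png

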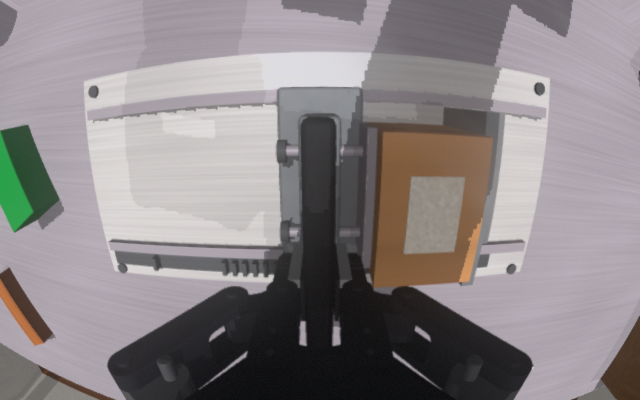

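The plate is being pushed in: its pin heads have come out at the back to (287,150), and the box is flush with the plate. About 5 mm more.

servo_tool(
  commands=[0, 0, 0, 0, 0.001, 0, 0, 0, 0, 0, 0, 0.001, 0, 0, 0, 0, 0, 0, 0.001, 0, 0, 0, 0, 0, 0, 0.001, 0, 0, 0, 0, 0, 0, 0.001, 0, 0, 0, 0, 0, 0, 0, 0, 0, 0, 0, 0, 0, 0, 0, 0, 0, 0, 0, 0, 0, 0, 0],
)

```text
time: 10.1
position: [0.6043, 0.012, 0.204]
tcp_rot: [0.706, -0.03, 0.707, 0.023]
force: [2.5, -16.5, -7.4]
opening: 0.0128
```

Run:
```python
from h import *
s,p,R=cur();print(s["time"],p,fr(p),R.inv().apply(s["force"]),s["wrist_torque"],s["opening"])
p,d=ctrl.snapshot("wrist"); cv2.imwrite("pics/w8.png",cv2.resize(p[80:300,250:550,::-1],None,fx=2.6,fy=2.6))
```

```text
10.1 [0.60433533 0.01198142 0.20403425] [[0.01504338 0.00887848]] [  7.57225711 -16.55740047   1.29934756] [-2.37579243 -0.35097417  0.06171373] 0.0128464938408315
```

View pics/w8.png

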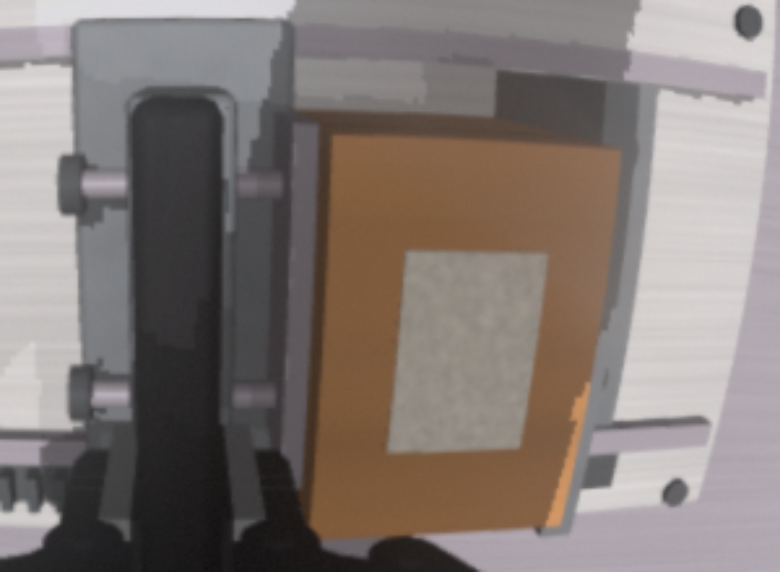

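Force rose 6 N over the last 3.4 mm, so the plate is at its stop, with about 16 N on it. The box is square against both plate and fence (crop edges (330,140)–(305,530) and the fence at (610,200)). I'll lower the bar by 3 mm, then let go.

servo_tool(
  commands=[0, 0, 0, 0.001, 0, 0, 0, 0, 0, 0, 0.001, 0, 0, 0, 0, 0, 0, 0.001, 0, 0, 0, 0, 0, 0, 0, 0, 0, 0.07, 0, 0, 0, 0, 0, 0, 0.07, 0, 0, 0, 0, 0, 0, 0.07, 0, 0, 0, 0, 0, 0, 0.07, 0, 0, 0, 0, 0, 0, 0.07],
)

```text
time: 10.95
position: [0.6046, 0.017, 0.202]
tcp_rot: [0.707, -0.027, 0.706, 0.027]
force: [0.5, -0.1, -0.4]
opening: 0.0697
```

Run:
```python
from h import *
s,p,R=cur();print(s["time"],p,fr(p),R.inv().apply(s["force"]),s["wrist_torque"],s["opening"])
p,d=ctrl.snapshot("wrist"); cv2.imwrite("pics/w9.png",p[:,:,::-1])
p,d=ctrl.snapshot("scene"); cv2.imwrite("pics/s9.png",cv2.resize(p[100:300,180:420,::-1],None,fx=3,fy=3))
```

```text
10.95 [0.60463796 0.01697173 0.20199907] [[0.01571932 0.01383205]] [ 0.41892802 -0.18191076  0.47212336] [ 0.02510487  0.08027491 -0.02490352] 0.0697240065273239
```

View pics/w9.png

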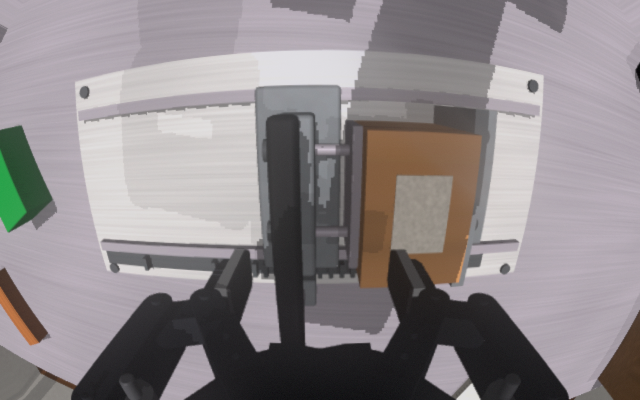

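View pics/s9.png

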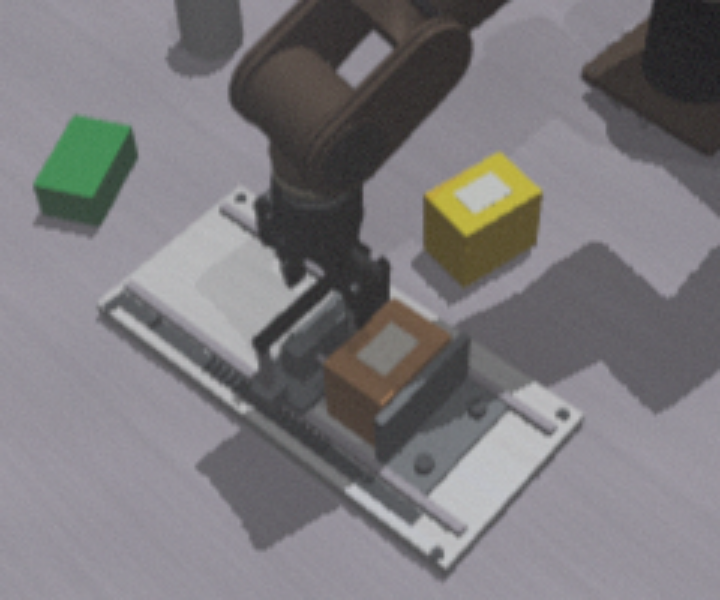

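The bar has dropped and the carriage went back a notch. I'll raise the tool and check bar height and plate push.

servo_tool(
  commands=[0, 0, 0, -0.01, -0.004, 0, 0.07, 0, 0, 0, -0.02, -0.005, 0, 0.07, 0, 0, 0, -0.02, -0.005, 0, 0.07, 0, 0, 0, -0.02, -0.005, 0, 0.07, 0, 0, 0, -0.02, 0, 0, 0.07, 0, 0, 0, -0.01, 0, 0, 0.07, 0, 0, 0, 0, 0, 0, 0.07, 0, 0, 0, 0, 0, 0, 0.07],
)

```text
time: 11.85
position: [0.6055, -0.0026, 0.3004]
tcp_rot: [0.706, -0.027, 0.707, 0.027]
force: [0.1, 0.6, -0.6]
opening: 0.0699
```

Run:
```python
from h import *
np.set_printoptions(precision=4,suppress=True)
s,p,R=cur();print(s["time"],p,fr(p),s["force"])
import json; json.dump({k:np.array(v).tolist() for k,v in s.items()},open("st10.json","w"))
p,d=ctrl.snapshot("wrist"); np.save("w10d.npy",d); cv2.imwrite("pics/w10.png",p[:,:,::-1]); cv2.imwrite("pics/w10c.png",cv2.resize(p[60:300,200:500,::-1],None,fx=2.5,fy=2.5,interpolation=cv2.INTER_CUBIC))
p,d=ctrl.snapshot("top"); np.save("t10d.npy",d);cv2.imwrite("pics/t10.png",p[:,:,::-1]);cv2.imwrite("pics/t10c.png",cv2.resize(p[135:235,255:410,::-1],None,fx=5,fy=5,interpolation=cv2.INTER_CUBIC))
p,d=ctrl.snapshot("scene"); np.save("s10d.npy",d);cv2.imwrite("pics/s10c.png",cv2.resize(p[145:295,200:385,::-1],None,fx=4,fy=4,interpolation=cv2.INTER_CUBIC))
```

```text
11.85 [ 0.6055 -0.0026  0.3004] [[ 0.0151 -0.0057]] [ 0.1392  0.582  -0.6035]
```

View pics/w10c.png

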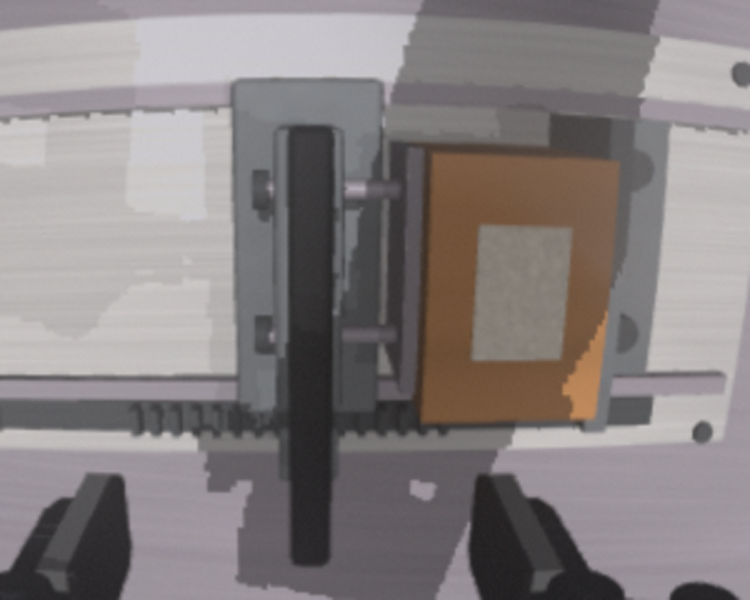

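View pics/s10c.png

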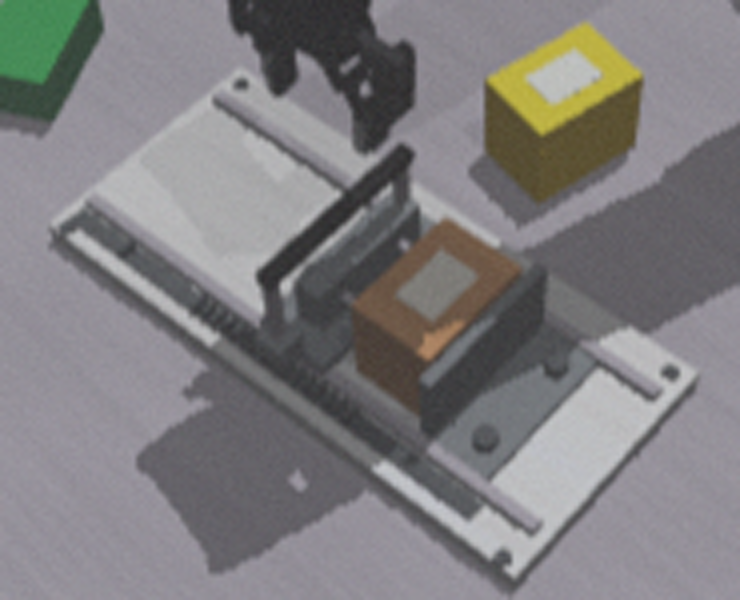

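View pics/t10c.png

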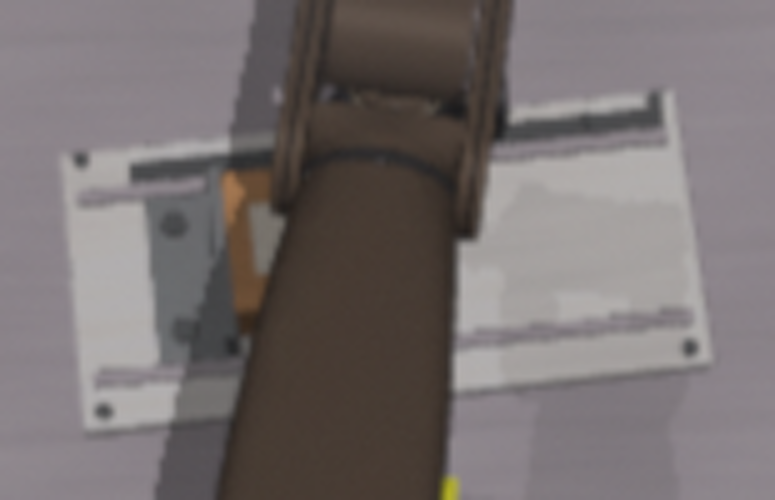

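The box is held between plate and fence with the pin heads still standing out at (262,190). I'll measure bar height and plate push from depth.

Run:
```python
from h import *
import json
np.set_printoptions(precision=4,suppress=True)
st=json.load(open("st10.json")); st1=dict(st); 
c=ctrl.calibration("wrist");H=c["hand_eye"]
def cloud(uv,d,pos,R):
    n=cv2.fisheye.undistortPoints(np.array(uv,float)[:,None],c["mtx"],np.zeros(4))[:,0]
    z=np.array([d[int(v),int(u)] for u,v in uv]); P=np.c_[n,np.ones(len(n))]*z[:,None]
    W=pos+R.apply(P@H[:3,:3].T+H[:3,3]); return np.c_[fr(W),W[:,2]]
s,p,R=cur(st)
def box(uv0,uv1):return [(u,v) for u in np.arange(uv0[0],uv1[0]) for v in np.arange(uv0[1],uv1[1])]
d=np.load("w10d.npy"); W=lambda x,y:(200+x/2.5,60+y/2.5)
for n,a,b in [("bar",(300,180),(322,500)),("pin rod/head",(254,180),(268,200)),("platetop",(408,160),(419,380)),("boxtop",(440,180),(600,220)),("carriage top",(240,100),(260,160))]:
    q=cloud(box(W(*a),W(*b)),d,p,R); print(n,np.median(q,0),q.min(0),q.max(0))
# initial
d=np.load("w_d.npy"); p=np.array([.6105,-.0981,.3031]);R=Ro.from_quat([-.025,.707,.025,.706]); W=lambda x,y:(200+x/2.1,60+y/2.1)
for n,a,b in [("bar",(205,130),(225,420)),("pinhead",(184,152),(192,175)),("platetop",(314,135),(320,300)),("carriage top",(170,80),(280,100))]:
    q=cloud(box(W(*a),W(*b)),d,p,R); print("0",n,np.median(q,0),q.min(0),q.max(0))
```

```text
bar [ 0.0064 -0.0021  0.1422] [-0.0644 -0.0057  0.1401] [0.0626 0.0015 0.3708]
pin rod/head [-0.0324 -0.0204  0.0718] [-0.0359 -0.0229  0.0701] [-0.0288 -0.0179  0.0733]
platetop [-0.0046  0.0376  0.0873] [-0.0644 -0.0057  0.0852] [0.0397 0.0404 0.3708]
boxtop [-0.034   0.0717  0.1053] [-0.0644 -0.0057  0.1031] [-0.0264  0.1029  0.3708]
carriage top [-0.0549 -0.0265  0.0432] [-0.0672 -0.0303  0.0418] [-0.0427 -0.0227  0.0451]
0 bar [ 0.001  -0.1148  0.1424] [-0.0665 -0.1203  0.1396] [ 0.0637 -0.101   0.3735]
0 pinhead [-0.0328 -0.1306  0.0716] [-0.0377 -0.1352  0.0433] [-0.0243 -0.1291  0.0739]
0 platetop [-0.0099 -0.0719  0.0874] [-0.0467 -0.0735  0.085 ] [ 0.0293 -0.07    0.0891]
0 carriage top [-0.0667 -0.114   0.0434] [-0.0721 -0.1416  0.041 ] [-0.0617 -0.0867  0.3735]
```

```bash
python3 - <<'E'
from h import *
import json
np.set_printoptions(precision=4,suppress=True)
st=json.load(open("st10.json"))
A=lambda L:[(200+x/2.5,60+y/2.5) for x,y in L]
B=lambda L:[(200+x/2.1,60+y/2.1) for x,y in L]
st0=dict(st); st0["position"]=[.6105,-.0981,.3031]; st0["tcp_rot"]=[.706,-.025,.707,.025]
for n,f,s,bar,pl,bx in [("now",A,st,[(290,200),(333,200)],[(404,200),(424,200)],[(429,200),(421,400),(619,160),(597,420)]),("start",B,st0,[(198,170),(237,170)],[(308,170),(323,170)],None)]:
    b=fr(wr(f(bar),.142,s)); q=fr(wr(f(pl),.0875,s)); print(n,b,q,"plate front-bar",q[1,1]-b[:,1].mean())
    if bx: print(fr(wr(f(bx),.105,s)))
for i,z in (("w1",0),("w10",0)):
    p=cv2.imread(f"pics/{i}.png"); o=(270,95) if i=="w1" else (290,95)
    cv2.imwrite(f"pics/{i}z.png",cv2.resize(p[95:215,o[0]:o[0]+100],None,fx=5,fy=5,interpolation=cv2.INTER_CUBIC))
E
python3 -c "
import cv2,numpy as np
cv2.imwrite('pics/z.png',cv2.resize(np.hstack([cv2.imread('pics/w1z.png'),cv2.imread('pics/w10z.png')]),(800,480)))"
```

```text
now [[-0.0365 -0.0082]
 [-0.0365  0.0045]] [[-0.0302  0.0332]
 [-0.0303  0.0407]] plate front-bar 0.04253838994955258
[[-0.0325  0.0396]
 [ 0.0418  0.04  ]
 [-0.0497  0.1099]
 [ 0.0513  0.1118]]
start [[-0.0379 -0.1199]
 [-0.0378 -0.106 ]] [[-0.031  -0.0758]
 [-0.031  -0.0692]] plate front-bar 0.04381289193624499
```

View pics/z.png

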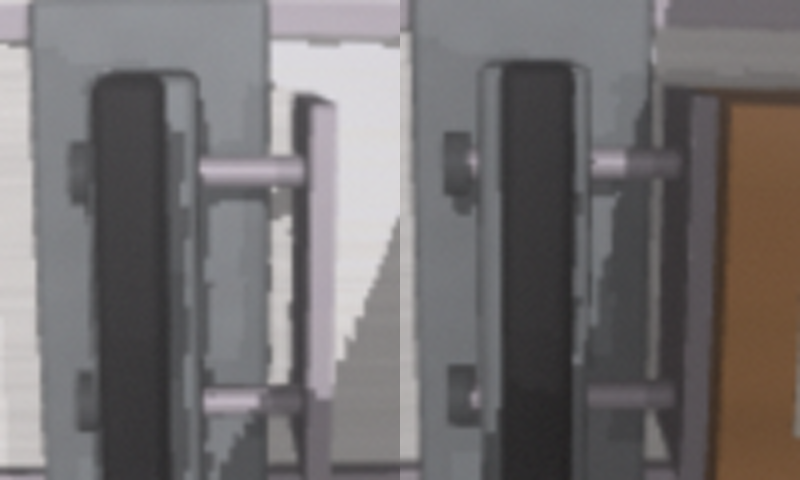

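Run:
```python
from h import *
print(ctrl.job_done()); s=ctrl.get_state(); print(s["time"],s["force"])
```

```text
the job is handed in; nothing more can be done
None
the job is handed in; nothing more can be done
```

I clamped the tea box and handed the job in at about 12 s of the 58 s allowed. No verdict was reported, so the result rests on my own checks.

**What I did:** I took the release bar at its centre, lifted it about 14 mm and slid the carriage until the box stood against the fence. I pushed on until the tool felt about 16.5 N, with the plate at or near its stop and still below the 24 N crush limit. Then I lowered the bar 3 mm, let go and raised the tool clear.

**Last checks:**
- **Bar:** its top was at 142.2 mm, against 142.4 mm when it was down at the start, so it sits fully in a notch.
- **Box:** its back edge was square to the clamp within about 0.01 rad and its fence-side edge within about 0.02 rad. Its top was at the right height, and it touched the plate and appeared to stand against the fence.
- **Other things:** the arm never went near the tin, the packet, the tape dispenser or the yellow look-alike. I did not measure their positions again at the end.

**Where the checks disagree:** how far the plate is still pushed in is uncertain. The pictures and depth say 1 to 3 mm. The force reading and the 8 to 10 mm the carriage gave back say 4 to 8 mm. On the plate's stated spring, either means about 4 N or more on the box, above the required 2.5 N. I did not measure that final force directly.

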